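# Spin an engraver's turntable and brake it on the index pointer

## Robot

A 7-joint arm with a two-finger parallel gripper is mounted at the origin on a cart in front of the work surface, level with it; the furniture and walls round the work are solid. World frame = base frame: x ahead of the robot, y to its left, z up, the work surface at z = 0. Lengths are in mm, angles in rad, forces in N, time in s.
With the tool pointing down it reaches from about 400 to 875 mm from the base axis. Payload 4.4 kg.
Tool frame: the origin (TCP) lies at the very end of the fingers, on their centre line; the grasp point (between the pads) lies ctrl.grip_depth behind it (ctrl.grip_depth is the distance from the TCP to the grasp point, in mm); y points along the fingers, x is the direction in which the jaws open and shut, and the axes are right-handed (so a half turn about y gives the same grasp; the last joint's range is limited). The gripper opens to 85 mm and grips with 20 to 120 N. Pads are 22 mm wide; open, the fingers measure 114 mm over their backs; the gripper's body (76 mm by 85 mm) begins 54 mm behind the grasp point. The pads swing forward as they close: fully open they stand 13 mm farther back than shut.
Start: joints at [-0.066, 0.628, 0.038, 1.517, -0.027, 0.996, -0.02], TCP at [650.014, 0.027, 231.313] pointing down, gripper open.
Joint ranges: [-3.06, 3.06], [-0.37, 2.12], [-1.25, 1.32], [0.18, 2.47], [-1.1, 4.24], [0.23, 1.98], [-2.94, 2.94]. Speed limits (rad/s): [2.57, 2.57, 3.14, 3.14, 3.14, 3.14, 3.14].

## Interface

Orientations are given as [roll, pitch, yaw] about the fixed x, y, z axes, in that order (R = Rz(yaw) Ry(pitch) Rx(roll)).
In Python, from cell import ctrl gives the robot as it stands.
- The arm moves only by the tool apply_moves, never from a script. Its argument "motion" is a list of rows, each a list of 5 numbers: the shift along the tool's x, y, z in cm, then the turn about the tool's y in rad, then the finger opening in cm, from 0 to 8.54. In form: [[tx, ty, tz, roll, hand], ...]. A call has 1 to 20 rows; each row is the pose to reach, as a shift and turn from the pose commanded when the call began, along the tool's axes at that moment; what a row does not reach only later rows make up. A row lasts 1/8 s, in which the tool goes at most 62.5 mm and 10.7 degrees, less where a joint would pass 70% of its speed; a pose out of reach is approached as far as the arm can. A call with a gripper value outside its range is refused whole. The fingers move at their own pace and stop on an object; the grip force is fixed at half the most. Time passes only in rows, so rows that repeat a pose let the fingers close. It gives the time, the measured TCP pose, the force and the opening at its end, in the units of the state.
- ctrl.read_state(): the state, without advancing time (a new reading comes with each control period).
- ctrl.get_image(name): name is "scene" or "side" or "wrist"; returns a dict with "image" (420x560x3 uint8, red, green, blue), "vfov" (degrees; the focal length in pixels is half the picture's height over the tangent of half this angle, whatever the lens; pixels are square), "cx", "cy" (the principal point, pixels), "extrinsics" (4x4, takes a point from world to camera coordinates); the wrist camera has in their place "tool_from_camera" (4x4, takes a point from camera to tool coordinates, whose origin is the TCP and whose axes are the tool frame's). Camera axes: x right, y up, looking along -z (the intrinsics and any distortion apply to the point x, -y, -z); pixel columns grow to the right and rows downward; lengths in mm; the calibration is good to about 2 mm. A picture is of the moment at which its call begins: read the wrist's pose just before it. There is no depth.
- ctrl.finish_job(): hands the job in, once; it reports no verdict.
Trained networks look in a picture, given as the dict that the camera call returned (one of the last four; its "shot" number tells which), for a name from the list of things; names that differ only in an ending like _2 or _b are one class to them, and where a whole thing is asked for, a point or a joint stands for the part that bears it (a point fixed in the world has none). Each returns a list of dicts, best first, with "confidence" (0 to 1); they miss things now and then, are a little off and sometimes report something else, mostly with a low value. They report only what shows in the picture. A call takes as long as a camera call.
- ctrl.search_frame(picture, query): "location" ([x, y, z] in mm, in world coordinates, good to about 4 mm: the middle of the surface that is visible of it).
- ctrl.mark_of(picture, query): "location" ([x, y, z] in mm, in world coordinates, good to about 4 mm: a listed point, or the origin of a listed thing).
The state is a dict: "clock": time; "qpos": joint angles; "qd": joint speeds; "tau": joint torques, N m; "eef_pos": TCP position; "tool_rot": TCP orientation; "force": force on the tool from outside, world axes, zero at the start; "torque": the same for the moment, N m; "width": finger opening in mm.
Only numpy, scipy, OpenCV 4.12 (cv2) and the standard library are available. Lean on these libraries where they do the work, as an engineer would, in place of code of your own. Each camera call takes 0.05 s, during which the arm holds its last target.

## Task

Check that the engraver's turntable runs freely and then park it: flick its upright brass peg so that the disc spins counter-clockwise (seen from above) on its own (a light push with a fingertip, no force), and let the white line go past the pointer at least once with nothing touching the disc. On a later pass, while the disc is still turning, brake it by pressing a fingertip on the cork in the middle so that it stops with the white line inside the green arc, then lift off and leave it standing. The peg is only for flicking: do not catch it or nudge it to bring the line to the arc, and leave the loupe, the dish of rings and the small tan block alone.

Things in the scene. Friction and masses are not known exactly. Their poses are not given: they have to be found in the camera images.
- turntable_base: fixed round grey base of the turntable, 128 mm across, origin at the centre of its underside. On it a dark steel disc (140 mm across, 14 mm thick, top 44 mm above the bench) turns on a free bearing. Its own -x axis points from the axis to the pointer
- ring_center (a point): centre of the top of the cork brake face, on the turntable's vertical axis, 47 mm above the bench. The cork (80 mm across) stands 3 mm above the disc and turns with it; in its middle is a brass boss 24 mm across, 7 mm higher than the cork (10 mm with its screw)
- peg_mid (a point): middle (half-way up) of the upright brass flick peg: 9 mm thick (14 mm foot, 11 mm head), 30 mm tall, from 44 to 74 mm above the bench, fixed to the disc 58 mm from the axis, diametrically opposite the white line. It turns with the disc
- mark (a point): point on the white radial line (26 mm long, 5 mm wide) on top of the disc, 66 mm from the axis, 44 mm above the bench; turns with the disc
- pointer (a point): fixed point 66 mm from the axis, as high as the mark: here the mark stands when the line is exactly at the pointer. The pointer is a white bar in the middle of a green arc, a lip on the base just outside the rim (74 to 84 mm from the axis, top 42 mm, bar 44 mm above the bench), roughly on the left (+y) side; the arc reaches 12 degrees either side
- wheel (a joint): angle of the disc, rad, not limited, not wrapped: 0, 2 pi, 4 pi ... when the line is at the pointer; grows counter-clockwise from above. Disc 2 kg, 0.005 kg m2: left alone it loses about 0.09 rad/s a second plus 4 percent of its speed a second; light pressure on the cork stops it in about 0.1 s. A finger that lifts off with a sideways jerk sets it creeping again: release slowly, straight up
- loupe: loose black loupe standing on its flange, 38 mm across and 32 mm high, origin at the centre of its underside; to be left alone
- dish_rings: loose brass dish with rings, 50 mm across and 13 mm high, origin at the centre of its underside; to be left alone
- block_small: loose small tan soldering block, 21 x 27 x 10 mm, origin at the centre of its underside; to be left alone
- bench_lamp: fixed bench lamp on the right-hand (-y) part of the bench; its arm and shade reach up to 0.38 m above the bench: pass above or round it. Origin near its middle, on the bench

How it is judged:
By the outcome, as a careful person would: the job done as asked, in the order asked, and still so for the second after the job is handed in, with the robot touching nothing.
It also fails if it takes over 67 s, if anything falls off the work surface, if the arm or the gripper's body presses on something with over 40 N, if the wrist force passes 120 N, or if a joint passes its speed limit or range.

## Working session

There is one attempt and no reset: what is moved stays moved. The work goes in short steps, Python scripts to look and compute and a tool call to move; the robot and the scene stay as the last step left them, time stands still between calls to the robot, and variables do not carry over. Pictures are saved under pics/ and viewed, and the job is handed in when it is done.

Besides the shell and the picture viewer there is one more tool, called after "Emit:" by a JSON object that holds its "method" and its "body", one argument or row to a line. apply_moves: Moves the arm, as the interface text tells. Its arguments: {"type":"object","properties":{"motion":{"type":"array","items":{"type":"array","items":{"type":"number"}}}},"required":["motion"]}

```bash
ls; mkdir -p pics; cat > h.py <<'E'
from cell import ctrl
import numpy as np, cv2
def shot(n,f):
    p=ctrl.get_image(n); cv2.imwrite('pics/'+f,p['image'][:,:,::-1]); return p
def marks(p,names,fn='mark_of'):
    for q in names:
        r=getattr(ctrl,fn)(p,q)
        print(q,[(np.round(d['location'],1).tolist(),round(d['confidence'],2)) for d in r[:2]])
E
python3 - <<'E'
from h import *
s=ctrl.read_state(); print(s)
for n in ['scene','side','wrist']:
    p=shot(n,n+'0.png'); print(n,p['vfov'],p['cx'],p['cy'],np.round(p.get('extrinsics',p.get('tool_from_camera')),3).tolist())
    print({k:v for k,v in p.items() if k not in('image','extrinsics')})
    marks(p,['ring_center','peg_mid','mark','pointer','turntable_base','loupe','dish_rings','block_small','bench_lamp'])
print(ctrl.read_state()['clock'])
E
```

```text
pics
{'clock': 0.0, 'qpos': array([-0.06579851,  0.62935533,  0.03844032,  1.51843425, -0.02702057,
        0.99630525, -0.02000207]), 'qd': array([-1.61578188e-04, -8.54530614e-04,  4.08775083e-04,  4.34415952e-04,
        7.14297038e-05,  2.51782066e-03, -4.99404843e-04]), 'tau': array([-1.11932164e-03, -5.63405585e+01,  1.22606792e+00, -1.93450052e+01,
        1.09587883e-02,  1.05136272e-02, -8.84369996e-06]), 'eef_pos': array([6.49334147e+02, 3.30741623e-02, 2.30361923e+02]), 'tool_rot': array([-1.57080632e+00,  1.98434135e-03, -1.49424470e-05]), 'force': array([-0.23863136, -0.39551371, -0.41180689]), 'torque': array([-0.01965932,  0.03793012,  0.03867069]), 'width': 85.21405688720458}
scene 43.71802108305417 286.80922165978615 217.54997313473524 [[-0.747, -0.665, -0.006, 325.993], [0.507, -0.576, 0.641, -293.312], [-0.43, 0.476, 0.767, -1355.97], [0.0, 0.0, 0.0, 1.0]]
{'vfov': 43.71802108305417, 'cx': 286.80922165978615, 'cy': 217.54997313473524, 'shot': 1}
ring_center [([478.6, 269.3, 42.3], 0.64), ([479.1, 266.7, -4.0], 0.38)]
peg_mid [([512.6, 309.7, 59.5], 0.77)]
mark [([4
[... 988 characters left out ...]
-0.0, 0.0, -0.266], [0.0, 0.275, -0.961, -143.124], [0.0, 0.961, 0.275, 70.185], [0.0, 0.0, 0.0, 1.0]]
{'vfov': 65.86091935512084, 'cx': 282.5763714295094, 'cy': 207.41248683188323, 'tool_from_camera': array([[ 9.99999962e-01, -2.17654320e-04,  1.70634505e-04,
        -2.65612473e-01],
       [ 2.23931175e-04,  2.75122442e-01, -9.61409170e-01,
        -1.43123777e+02],
       [ 1.62309477e-04,  9.61409171e-01,  2.75122480e-01,
         7.01848736e+01],
       [ 0.00000000e+00,  0.00000000e+00,  0.00000000e+00,
         1.00000000e+00]]), 'shot': 3}
ring_center []
peg_mid []
mark []
pointer []
turntable_base []
loupe []
dish_rings [([438.0, 162.5, 4.9], 0.57)]
block_small []
bench_lamp []
1.5
```

View images.

View pics/scene0.png

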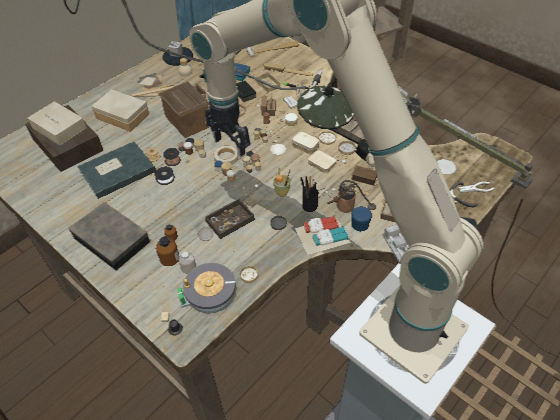

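View pics/side0.png

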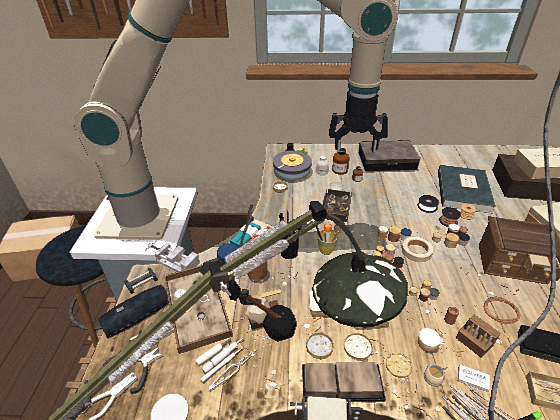

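```bash
python3 - <<'E'
import cv2
a=cv2.imread('pics/scene0.png')[210:350,130:290]; cv2.imwrite('pics/c0.png',cv2.resize(a,None,fx=5,fy=4.2,interpolation=2)[:600,:800])
a=cv2.imread('pics/side0.png')[130:210,250:390]; cv2.imwrite('pics/c1.png',cv2.resize(a,None,fx=5.5,fy=5.5,interpolation=2)[:600,:800])
E
```

```text
(no output)
```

View pics/c0.png

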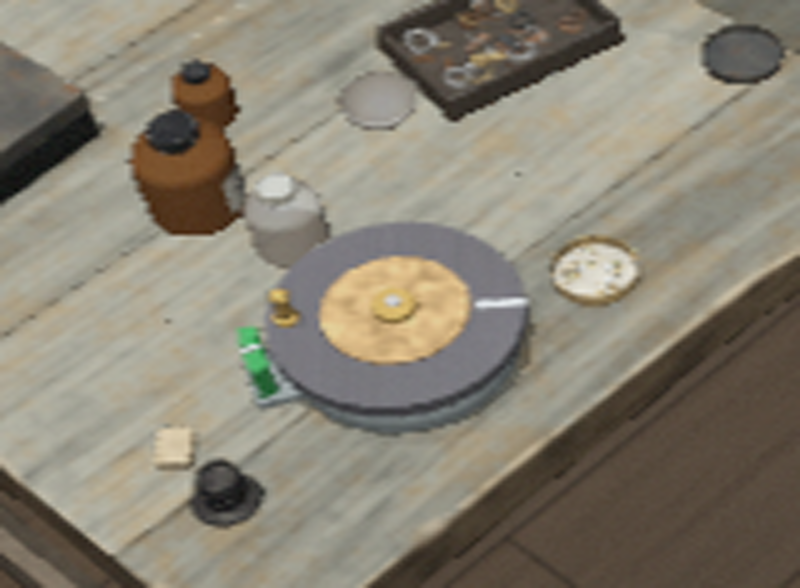

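View pics/c1.png

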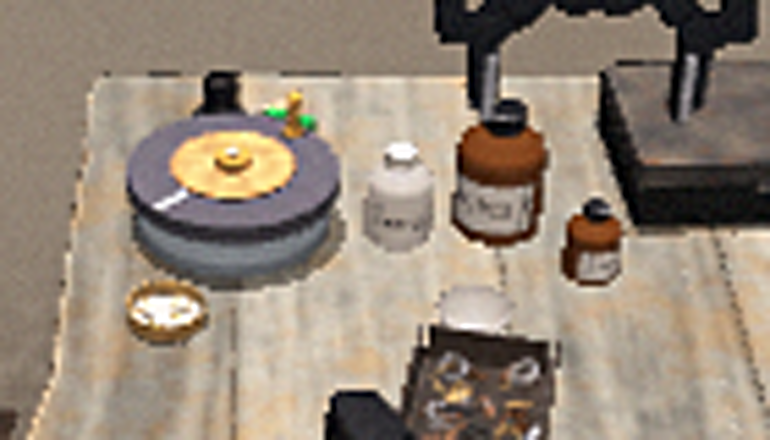

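```bash
cat >> h.py <<'E'
def cam(p):
    f=p['image'].shape[0]/2/np.tan(np.radians(p['vfov'])/2); return f,np.array(p['extrinsics']) if 'extrinsics' in p else None
def tri(E):
    pass
def ray(p,u,v,z):
    f,E=cam(p); d=np.array([(u-p['cx'])/f,-(v-p['cy'])/f,-1]); R=E[:3,:3];o=-R.T@E[:3,3]; d=R.T@d
    return (o+d*(z-o[2])/d[2]).round(1)
def proj(p,X):
    f,E=cam(p); c=E[:3,:3]@np.array(X,float)+E[:3,3]; return np.round([p['cx']-f*c[0]/c[2],p['cy']+f*c[1]/c[2]],1)
E
python3 - <<'E'
from h import *
p=ctrl.get_image('scene'); s=ctrl.get_image('side')
def C0(x,y): return 130+x/5,210+y/4.2
def C1(x,y): return 250+x/5.5,130+y/5.5
print('bottle base', ray(p,*C0(290,258),0), ray(s,*C1(398,240),0))
for z in(40,50,60,70): print('cap',z, ray(p,*C0(273,180),z), ray(s,*C1(401,147),z))
for z in(60,80,100): print('brown',z, ray(p,*C0(172,118),z), ray(s,*C1(508,103),z))
print('bar', ray(p,*C0(250,348),44)); print('green ends',ray(p,*C0(247,330),42),ray(p,*C0(268,388),42))
print('boss', ray(p,*C0(393,300),57), ray(s,*C1(234,150),57))
print('peg top', ray(p,*C0(280,292),74), ray(s,*C1(294,95),74))
print('mark c', ray(p,*C0(500,303),44), ray(s,*C1(170,199),44))
# disc ellipse fit
print(proj(p,[478,267,44]),proj(s,[478,267,44]))
print(ctrl.grip_depth)
for q in (p,s):
    marks(q,['ring_center','pointer','mark','peg_mid'])
E
```

```text
bottle base [576.2 262.7   0. ] [586.7 247.4   0. ]
cap 40 [605.8 241.3  40. ] [588.7 297.   40. ]
cap 50 [599.1 245.1  50. ] [587.4 280.8  50. ]
cap 60 [592.4 248.9  60. ] [586.1 264.6  60. ]
cap 70 [585.7 252.7  70. ] [584.8 248.3  70. ]
brown 60 [674.3 252.5  60. ] [658.9 320.7  60. ]
brown 80 [659.5 260.   80. ] [654.2 286.7  80. ]
brown 100 [644.8 267.6 100. ] [649.5 252.7 100. ]
bar [513.4 337.3  44. ]
green ends [525.9 329.   42. ] [485.4 349.6  42. ]
boss [475.6 267.6  57. ] [479.4 263.8  57. ]
peg top [514.8 309.   74. ] [517.8 304.7  74. ]
mark c [438.3 226.5  44. ] [439.6 225.6  44. ]
[208.7 283.4] [292.1 159.9]
18.700000000000003
ring_center [([478.0, 271.0, 45.6], 0.92)]
pointer [([509.3, 325.8, 45.7], 0.93), ([511.3, 398.7, -0.5], 0.41)]
mark [([433.0, 222.1, 42.7], 0.85)]
peg_mid [([511.8, 309.4, 56.9], 0.6)]
ring_center [([476.3, 267.1, 50.4], 0.82)]
pointer [([511.3, 329.4, 46.0], 0.77)]
mark [([434.3, 216.6, 38.4], 0.62)]
peg_mid [([516.2, 311.1, 63.6], 0.56)]
```

Emit:
{"method": "apply_moves", "body": {
  "motion": [
    [-1,0,2,-0.1,0],
    [-3,0,6,-0.22,0],
    [-5,1,10,-0.36,0],
    [-8,2,15,-0.5,0],
    [-11,4,20,-0.64,0],
    [-14,6,24.5,-0.78,0],
    [-16,7.5,27.5,-0.87,0],
    [-16,8,27.5,-0.87,0],
    [-16,8,27.5,-0.87,0]
  ]
}}

```text
clock: 3.12
eef_pos: [490.5, 274.2, 151.1]
tool_rot: [-1.572, 0.001, 0.869]
force: [-0.8, -1.0, -0.4]
width: 0.6
```

```bash
cat >> h.py <<'E'
from scipy.spatial.transform import Rotation as Ro
def wray(p,s,u,v,z):
    f=p['image'].shape[0]/2/np.tan(np.radians(p['vfov'])/2); d=np.array([(u-p['cx'])/f,-(v-p['cy'])/f,-1]); T=p['tool_from_camera']
    R=Ro.from_euler('xyz',s['tool_rot']).as_matrix(); o=R@T[:3,3]+s['eef_pos']; d=R@T[:3,:3]@d
    return (o+d*(z-o[2])/d[2]).round(1)
E
python3 - <<'E'
from h import *
s=ctrl.read_state(); print(s['clock'],s['eef_pos'],s['tool_rot'],s['qpos'].round(2),s['width'],s['force'])
p=shot('wrist','w1.png')
marks(p,['ring_center','pointer','mark','peg_mid'])
E
```

```text
3.125 [490.47422456 274.21061551 151.11006792] [-1.57150318e+00  7.44497056e-04  8.68827565e-01] [-0.44  0.61 -0.18  1.84  0.16  0.7   0.15] 0.6329248552336157 [-0.77078527 -0.96286304 -0.40181214]
ring_center [([472.5, 268.1, 45.5], 0.83)]
pointer [([509.7, 323.3, 41.6], 0.8), ([475.3, 267.1, 46.1], 0.3)]
mark [([430.3, 222.2, 40.5], 0.95)]
peg_mid [([518.0, 312.6, 60.7], 0.84)]
```

View pics/w1.png

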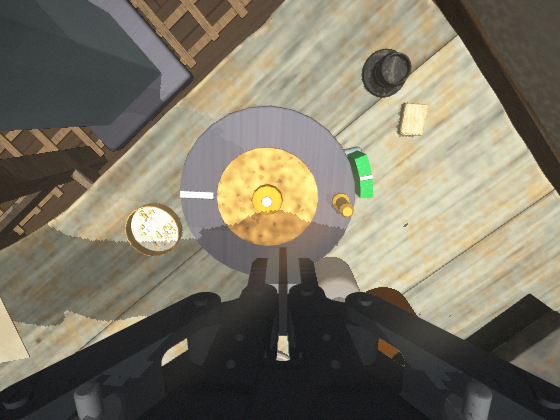

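```bash
python3 - <<'E'
import numpy as np, cv2
from h import *
im=cv2.imread('pics/w1.png')
cv2.imwrite('pics/w1c.png',cv2.resize(im[90:280,170:400],None,fx=3.4,fy=3.1))
s=ctrl.read_state(); p=ctrl.get_image('wrist')
P=lambda u,v,z: wray(p,s,u,v,z)
print('cork edges',P(218,197,47),P(318.5,196,47),P(267.5,147,47),P(267.5,246,47))
print('disc',P(180.5,190,44),P(355.5,190,44),P(267,106,44))
print('bar',P(366,177.5,44),'green',P(361,153,42),P(367,198,42))
print('mark',P(181,195,44),P(213,195,44)); print('pegtop',P(347,211,74))
print('loupe',P(387,73,0),'dish',P(153,229,0))
E
```

```text
cork edges [452.3 240.5  47. ] [502.8 301.4  47. ] [448.1 295.8  47. ] [508.8 243.   47. ]
disc [429.1 220.8  44. ] [518.7 326.6  44. ] [425.4 314.8  44. ]
bar [516.  338.9  44. ] green [498.6 347.5  42. ] [530.6 329.8  42. ]
mark [432.2 218.2  44. ] [448.7 237.6  44. ]
pegtop [517.4 312.   74. ]
loupe [468.8 408.9   0. ] dish [437.7 155.7   0. ]
```

View pics/w1c.png

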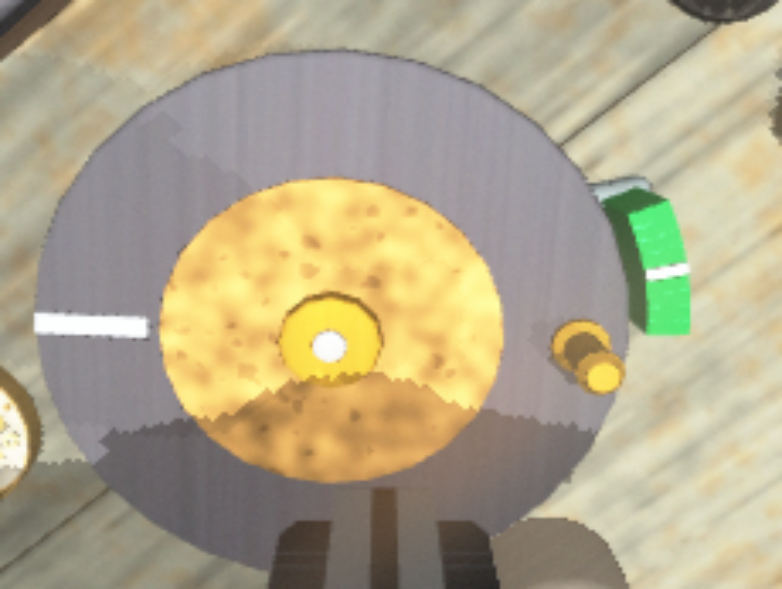

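Emit:
{"method": "apply_moves", "body": {
  "motion": [
    [1.5,0,-1,0,0],
    [3.2,0.5,-2.2,0,0],
    [4.1,2,-2.6,0,0],
    [4.1,4.5,-2.6,0,0],
    [4.1,7,-2.6,0,0],
    [4.1,9,-2.6,0,0],
    [4.1,9.5,-2.6,0,0],
    [4.1,9.5,-2.6,0,0]
  ]
}}

```text
clock: 4.42
eef_pos: [536.0, 289.5, 56.0]
tool_rot: [-1.57, 0.001, 0.87]
force: [0.5, 0.1, 0.7]
width: 0.0
```

```bash
python3 - <<'E'
from h import *
s=ctrl.read_state(); print(s['clock'],s['eef_pos'],s['tool_rot'],s['force'])
p=shot('wrist','w2.png'); q=shot('scene','s2.png')
cv2.imwrite('pics/s2c.png',cv2.resize(q['image'][230:330,150:270,::-1],None,fx=6,fy=6,interpolation=2))
E
```

```text
4.425 [536.00419779 289.54396774  56.02148236] [-1.57039423e+00  6.65507552e-04  8.69974979e-01] [0.54922923 0.05896058 0.66537302]
```

View pics/w2.png

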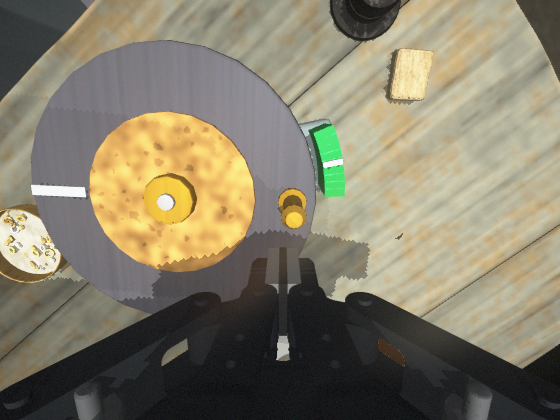

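View pics/s2c.png

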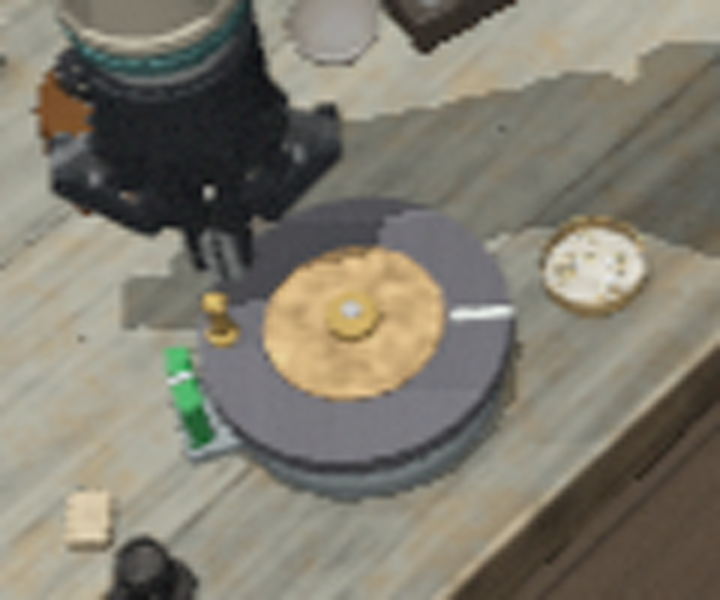

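Emit:
{"method": "apply_moves", "body": {
  "motion": [
    [0,0,0.5,0,0],
    [0,0,0.9,0,0],
    [0,0,1.2,0,0],
    [0,0,1.5,0,0],
    [0,0,2.1,0,0],
    [0,0,3.1,0,0],
    [0,0,4.5,0,0],
    [0,0,4.9,0,0],
    [0,-1,4.7,0,0],
    [0,-3.5,4.3,0,0],
    [0,-6,4,0,0]
  ]
}}

```text
clock: 5.9
eef_pos: [506.5, 314.8, 117.5]
tool_rot: [-1.571, -0.0, 0.869]
force: [-0.2, -0.2, -0.9]
width: 0.1
```

```bash
cat > w.py <<'E'
from h import *
import sys
C=np.array([478,269.5])
def ang(tag,cams=('scene','side','wrist')):
    for n in cams:
        s=ctrl.read_state(); p=shot(n,f'{n}_{tag}.png'); o=[]
        for q,off in(('mark',0),('peg_mid',180)):
            for d in getattr(ctrl,'mark_of')(p,q)[:1]:
                v=np.array(d['location'][:2])-C; o.append((q,round((np.degrees(np.arctan2(v[1],v[0]))+off-61.5)%360,1),round(np.hypot(*v)),round(d['confidence'],2)))
        print(n,round(s['clock'],3),o)
E
python3 - <<'E'
from w import *
ang('a'); ang('b')
s=ctrl.read_state(); print(s['clock'],s['eef_pos'],s['force'])
E
```

```text
scene 5.9 [('mark', np.float64(271.7), 66, 0.67), ('peg_mid', np.float64(275.3), 58, 0.92)]
side 6.05 [('mark', np.float64(292.7), 65, 0.81), ('peg_mid', np.float64(290.9), 58, 0.58)]
wrist 6.2 [('peg_mid', np.float64(312.8), 62, 0.78)]
scene 6.35 [('mark', np.float64(335.7), 67, 0.81), ('peg_mid', np.float64(213.2), 137, 0.64)]
side 6.5 [('mark', np.float64(349.2), 66, 0.98), ('peg_mid', np.float64(355.3), 59, 0.65)]
wrist 6.65 [('mark', np.float64(12.7), 63, 0.67), ('peg_mid', np.float64(11.9), 63, 0.6)]
6.8 [505.74157058 315.43092376 116.30013612] [ 0.52193937 -0.12131857 -0.06558229]
```

Emit:
{"method": "apply_moves", "body": {
  "motion": [
    [-2,0,-1.5,0,0],
    [-4.5,0,-3,0,0],
    [-5.3,0.5,-3.5,0,0],
    [-5.3,2,-3.5,0,0],
    [-5.3,4,-3.5,0,0],
    [-5.3,4.6,-3.5,0,0],
    [-5.3,4.6,-3.5,0,0],
    [-5.3,4.6,-3.5,0,0]
  ]
}}

```text
clock: 7.8
eef_pos: [498.7, 253.0, 70.6]
tool_rot: [-1.571, -0.001, 0.87]
force: [-0.1, -0.3, -0.4]
width: 0.0
```

```bash
python3 - <<'E'
from w import *
ang('c'); ang('d',('scene','side'))
s=ctrl.read_state(); print(s['clock'],s['eef_pos'],s['force'])
E
```

```text
scene 7.8 [('mark', np.float64(156.9), 67, 0.88), ('peg_mid', np.float64(160.1), 54, 0.97)]
side 7.95 [('mark', np.float64(178.7), 66, 0.63), ('peg_mid', np.float64(174.3), 60, 0.9)]
wrist 8.1 [('mark', np.float64(194.0), 66, 0.76), ('peg_mid', np.float64(195.3), 58, 0.64)]
scene 8.25 [('mark', np.float64(209.5), 65, 0.56), ('peg_mid', np.float64(213.8), 54, 0.85)]
side 8.4 [('mark', np.float64(228.2), 68, 0.92), ('peg_mid', np.float64(226.9), 56, 0.58)]
8.55 [498.32001899 252.3222709   70.31665211] [-0.44185805  0.46257771 -0.21991717]
```

View pics/wrist_c.png

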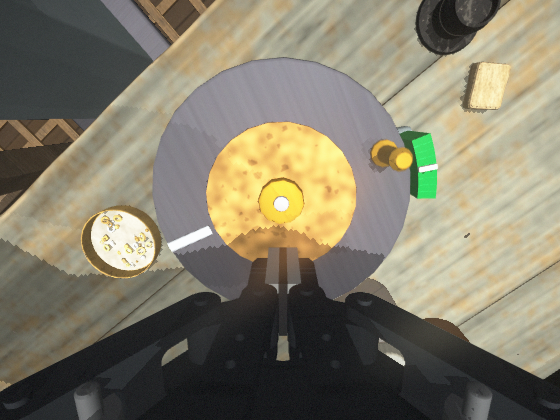

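View pics/scene_d.png

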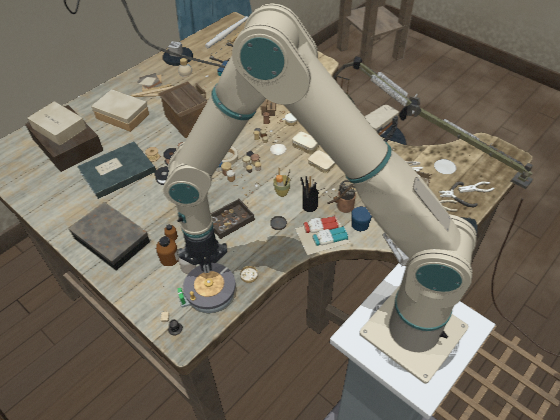

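Emit:
{"method": "apply_moves", "body": {
  "motion": [
    [0,0.4,0,0,0],
    [0,0.8,0,0,0],
    [0,1.2,0,0,0],
    [0,1.2,0,0,0],
    [0,1.2,0,0,0],
    [0,1.2,0,0,0],
    [0,1.2,0,0,0],
    [0,1.2,0,0,0],
    [0,1.2,0,0,0],
    [0,1.2,0,0,0],
    [0,1.2,0,0,0],
    [0,1.2,0,0,0],
    [0,1.2,0,0,0],
    [0,1.2,0,0,0],
    [0,1.2,0,0,0]
  ]
}}

```text
clock: 10.42
eef_pos: [498.3, 252.3, 58.3]
tool_rot: [-1.571, -0.0, 0.87]
force: [-0.7, -0.1, -0.3]
width: -0.1
```

```bash
python3 - <<'E'
from w import *
ang('e',('wrist','scene','side'))
s=ctrl.read_state(); print(s['clock'],s['eef_pos'],s['force'])
E
```

```text
wrist 10.425 []
scene 10.575 [('mark', np.float64(82.5), 65, 0.98), ('peg_mid', np.float64(81.1), 56, 0.68)]
side 10.725 [('mark', np.float64(96.0), 63, 0.64), ('peg_mid', np.float64(95.3), 60, 0.64)]
10.875 [498.36386064 252.3404528   58.32165575] [0.23099924 0.1626476  0.14626614]
```

View pics/wrist_e.png

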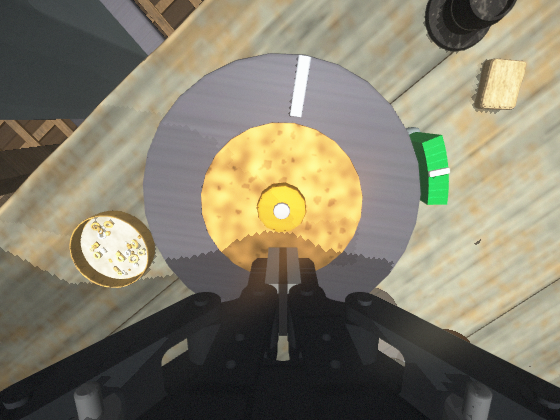

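Emit:
{"method": "apply_moves", "body": {
  "motion": [
    [0,0,0,0,0],
    [0,0,0,0,0],
    [0,0,0,0,0],
    [0,0,0,0,0],
    [0,0,0,0,0],
    [0,0,0,0,0],
    [0,0,0,0,0],
    [0,0,0,0,0],
    [0,0,0,0,0],
    [0,0,0,0,0],
    [0,0,0,0,0],
    [0,0,0,0,0],
    [0,0,0,0,0],
    [0,0,0,0,0],
    [0,0,0,0,0],
    [0,0,0,0,0],
    [0,0,0,0,0]
  ]
}}

```text
clock: 13.0
eef_pos: [498.4, 252.3, 58.3]
tool_rot: [-1.571, -0.0, 0.87]
force: [-0.5, -0.2, 0.4]
width: -0.3
```

```bash
cat >> w.py <<'E'
PT=[477.6,270.0]
def wmap(p,s):
    # homography-like per-pixel world xy at z=44
    f=210/np.tan(np.radians(p['vfov'])/2); T=p['tool_from_camera']; R=Ro.from_euler('xyz',s['tool_rot']).as_matrix()
    v,u=np.mgrid[0:420,0:560]; d=np.stack([(u-p['cx'])/f,-(v-p['cy'])/f,-np.ones(u.shape)],-1)@(R@T[:3,:3]).T
    o=R@T[:3,3]+s['eef_pos']; return o[:2]+d[...,:2]*((44-o[2])/d[...,2])[...,None]
def line(p,s,c):
    W=wmap(p,s)-np.array(c); r=np.hypot(W[...,0],W[...,1]); im=p['image'].astype(int)
    m=(im.min(-1)>175)&((im.max(-1)-im.min(-1))<35)
    out=[]
    for a,b in((46,68),(74.5,84)):
        k=m&(r>a)&(r<b)
        if a>70:  # near green
            k&=cv2.dilate(((im[...,1]-im[...,0]>60)).astype(np.uint8),np.ones((9,9)))>0
        x=W[k].mean(0) if k.sum()>8 else [np.nan]*2
        out.append((round(float(np.degrees(np.arctan2(x[1],x[0]))%360),2),int(k.sum())))
    return out
E
python3 - <<'E'
from w import *
import time
S=[]
for i in range(3):
    s=ctrl.read_state(); p=shot('wrist',f'w_f{i}.png'); S.append((s,p))
for s,p in S: print(s['clock'],line(p,s,PT),line(p,s,[478,269.5]))
s,p=S[0]
W=wmap(p,s); im=p['image'].astype(int)
cork=(im[...,0]-im[...,2]>60)&(np.hypot(*(np.moveaxis(W,-1,0)-np.array([478,269.5])[:,None,None]))<60)
print(ctrl.read_state()['clock'],ctrl.read_state()['eef_pos'])
E
```

```text
13.0 [(nan, 0), (65.38, 171)] [(nan, 0), (65.22, 158)]
13.05 [(nan, 0), (65.02, 170)] [(nan, 0), (64.77, 159)]
13.1 [(nan, 0), (65.29, 168)] [(nan, 0), (64.98, 152)]
13.15 [498.32725804 252.35575672  58.32695582]
```

View pics/w_f2.png

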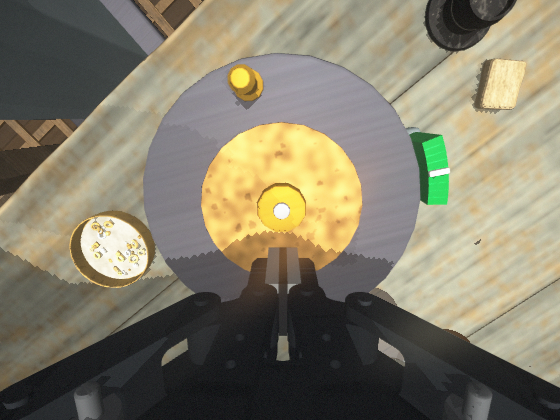

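```bash
cat > off.py <<'E'
import numpy as np, cv2
from h import wray
T=np.array([[1,-2.17654e-4,1.70635e-4,-.265612],[2.23931e-4,.275122442,-.96140917,-143.123777],[1.62309e-4,.961409171,.27512248,70.1848736],[0,0,0,1]])
p=dict(image=np.zeros((420,560,3)),vfov=65.86091935512084,cx=282.5763714295094,cy=207.41248683188323,tool_from_camera=T)
s=dict(eef_pos=np.array([498.35,252.34,58.32]),tool_rot=[-1.571,0,.87])
P=lambda u,v,z: wray(p,s,u,v,z)
E
python3 - <<'E'
from off import *
a=cv2.imread('pics/w_f0.png')[50:120,215:285]; b=cv2.imread('pics/w_f2.png')[50:120,215:285]
cv2.imwrite('pics/pg.png',cv2.resize(np.hstack([a,b]),None,fx=5,fy=5,interpolation=2))
print('cork LR',P(201,195,47),P(362,195,47),P(282,122,47)); print('disc',P(144,185,44),P(419.5,185,44),P(282,53,44))
print('bar',P(440,173,44),'green',P(430,134,42),P(440,205,42))
print('e mark',P(303,55,44),P(296,116,44))
E
```

```text
cork LR [447.7 242.4  47. ] [498.6 302.7  47. ] [446.8 295.1  47. ]
disc [425.9 223.3  44. ] [513.8 327.6  44. ] [424.2 314.1  44. ]
bar [515.3 338.6  44. ] green [497.  345.7  42. ] [530.2 330.2  42. ]
e mark [430.9 320.8  44. ] [449.  301.8  44. ]
```

View pics/pg.png

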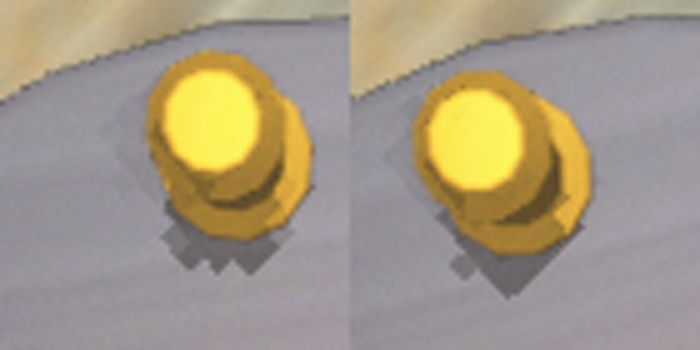

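```bash
python3 - <<'E'
from off import *
C=np.array([477.7,268.9])
for t,f,h in((13.0,(263.6,84.2),(257,74)),(13.1,(249.6,87.2),(240,78))):
    for (u,v),z in((f,46),(h,74)):
        d=P(u,v,z)[:2]-C; print(t,z,np.hypot(*d).round(1),np.degrees(np.arctan2(d[1],d[0])).round(1)+180)
for u,v in((303,55),(296,116)):
    d=P(u,v,44)[:2]-C; print('e',10.425,np.degrees(np.arctan2(d[1],d[0])).round(1))
E
```

```text
13.0 46 57.4 328.0
13.0 74 58.7 328.7
13.1 46 57.5 334.5
13.1 74 58.6 334.9
e 10.425 132.0
e 10.425 131.1
```

Emit:
{"method": "apply_moves", "body": {
  "motion": [
    [0,0,0,0,0],
    [0,0,0,0,0],
    [0,0,0,0,0],
    [0,0.2,0,0,0],
    [0,0.4,0,0,0],
    [0,0.6,0,0,0],
    [0,0.75,0,0,0],
    [0,0.83,0,0,0],
    [0,0.83,0,0,0],
    [0,0.83,0,0,0],
    [0,1.3,0,0,0],
    [0,1.45,0,0,0],
    [0,1.45,0,0,0],
    [0,1.45,0,0,0]
  ]
}}

```text
clock: 14.9
eef_pos: [499.9, 253.8, 47.0]
tool_rot: [-1.572, -0.005, 0.871]
force: [-3.2, -0.6, 25.5]
width: -0.2
```

```bash
python3 - <<'E'
from w import *
for i in range(3):
    s=ctrl.read_state(); p=shot('wrist',f'w_g{i}.png'); print(s['clock'],s['eef_pos'],s['force'].round(1),line(p,s,[477.7,268.9]))
E
```

```text
14.9 [499.91443611 253.77451716  46.96265892] [-3.2 -0.6 25.5] [(58.33, 523), (63.49, 139)]
14.95 [499.91215203 253.78708416  46.97403288] [-3.7 -0.4 26.1] [(58.35, 524), (63.35, 143)]
15.0 [499.94588422 253.8003542   46.98741566] [-2.9 -0.9 25. ] [(58.31, 525), (63.48, 142)]
```

View pics/w_g2.png

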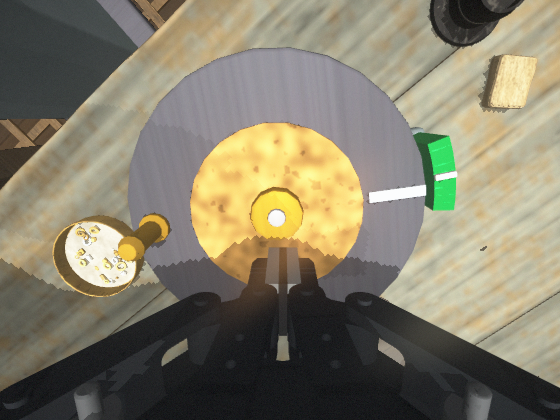

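Emit:
{"method": "apply_moves", "body": {
  "motion": [
    [0.04,0,0,0,0],
    [0.08,0,0,0,0],
    [0.12,-0.03,0,0,0],
    [0.15,-0.06,0,0,0],
    [0.15,-0.1,0,0,0],
    [0.15,-0.14,0,0,0],
    [0.15,-0.17,0,0,0],
    [0.15,-0.2,0,0,0]
  ]
}}

```text
clock: 16.05
eef_pos: [500.3, 254.2, 47.1]
tool_rot: [-1.572, -0.003, 0.87]
force: [-1.1, -0.0, 7.7]
width: 0.3
```

```bash
python3 - <<'E'
from w import *
for i in range(2):
    s=ctrl.read_state(); p=shot('wrist',f'w_h{i}.png'); print(s['clock'],s['eef_pos'],s['tool_rot'],s['force'].round(1),line(p,s,[477.7,268.9]))
E
```

```text
16.05 [500.26131931 254.17953852  47.0902431 ] [-1.57172775 -0.00256659  0.8701374 ] [-1.1 -0.   7.7] [(59.16, 533), (63.18, 139)]
16.1 [500.25714684 254.16596844  47.08639525] [-1.57171817 -0.00256765  0.87008629] [-0.7 -0.4 10.2] [(59.18, 534), (63.18, 139)]
```

Emit:
{"method": "apply_moves", "body": {
  "motion": [
    [0.03,-0.02,0,0,0],
    [0.06,-0.04,0,0,0],
    [0.09,-0.06,0,0,0],
    [0.09,-0.08,0,0,0],
    [0.09,-0.1,0,0,0],
    [0.09,-0.12,0,0,0],
    [0.09,-0.15,0,0,0],
    [0.09,-0.19,0,0,0],
    [0.09,-0.25,0,0,0],
    [0.09,-0.35,0,0,0],
    [0.09,-0.6,0,0,0]
  ]
}}

```text
clock: 17.52
eef_pos: [499.7, 254.1, 51.8]
tool_rot: [-1.571, 0.0, 0.87]
force: [0.2, -0.1, -0.9]
width: 0.1
```

```bash
python3 - <<'E'
from w import *
for i in range(3):
    s=ctrl.read_state(); p=shot('wrist',f'w_i{i}.png'); print(s['clock'],s['eef_pos'],s['force'].round(1),line(p,s,[477.7,268.9]))
E
```

```text
17.525 [499.66505978 254.09752679  51.75855481] [ 0.2 -0.1 -0.9] [(55.65, 492), (63.65, 136)]
17.575 [499.94835349 254.27282503  52.18112781] [0.  0.8 0.1] [(55.47, 491), (63.38, 135)]
17.625 [500.05692476 254.28131661  52.12629753] [ 0.  -0.5  0.4] [(55.21, 493), (63.4, 129)]
```

```bash
python3 - <<'E'
from w import *
for i in range(10):
    s=ctrl.read_state(); p=shot('wrist',f'w_j{i}.png'); print(s['clock'],line(p,s,[477.7,268.9])[0])
E
```

```text
17.675 (55.05, 490)
17.725 (54.8, 491)
17.775 (54.67, 485)
17.825 (54.55, 490)
17.875 (54.39, 490)
17.925 (54.26, 488)
17.975 (54.12, 488)
18.025 (54.07, 490)
18.075 (53.96, 489)
18.125 (53.94, 488)
```

View pics/w_j9.png

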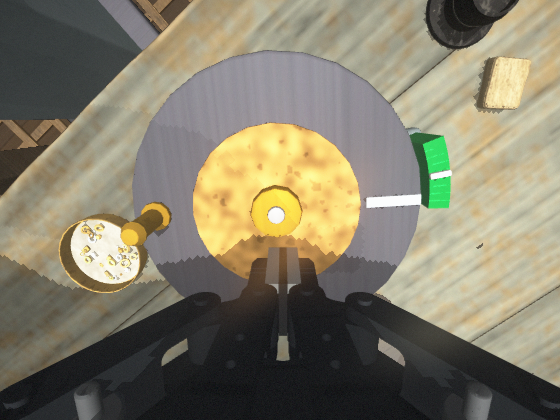

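```bash
python3 - <<'E'
from w import *
s=ctrl.read_state(); p=shot('wrist','w_k.png'); W=wmap(p,s); im=p['image'].astype(int)
# disc centre from cork fit
top=W[51,275]; L=W[190,133:135].mean(0); R=W[190,420]
print('LR mid',(W[190,133]+W[190,421])/2,'top',W[51,277])
g=(im[...,1]-im[...,0]>50)&(im[...,1]-im[...,2]>30)
for c in([477.7,268.9],[478.5,270],[477,268]):
    V=W-np.array(c); r=np.hypot(V[...,0],V[...,1]); a=np.degrees(np.arctan2(V[...,1],V[...,0]))
    k=g&(r>75)&(r<85); print('green',np.percentile(a[k],[1,5,95,99]).round(1), k.sum(), r[g].min(),r[g].max())
    b=(im.min(-1)>185)&(r>74)&(r<84)&(abs(a-61.7)<5); print('bar',a[b].mean(),b.sum(),line(p,s,c)[0])
cv2.imwrite('pics/kc.png',cv2.resize(p['image'][120:230,350:470,::-1],None,fx=5,fy=5,interpolation=0))
E
```

```text
LR mid [470.97442799 275.2558105 ] top [424.88190819 314.55311447]
green [50.5 51.5 73.8 74.7] 1223 73.30862460001447 83.87294754799746
bar 62.09855193998224 117 (53.87, 485)
green [50.4 51.5 74.1 75. ] 1047 71.94895493853156 82.5838869672267
bar 62.23549536808074 112 (53.8, 494)
green [50.5 51.4 73.6 74.4] 1372 74.44877982738703 84.94319516676667
bar 61.95875537814268 105 (53.84, 490)
```

View pics/kc.png

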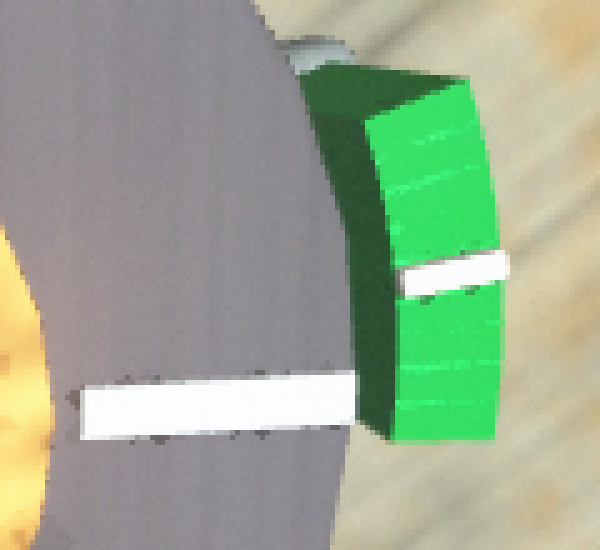

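Emit:
{"method": "apply_moves", "body": {
  "motion": [
    [0,-0.5,0,0,0],
    [0,-1.5,0,0,0],
    [0,-3.5,0,0,0],
    [0,-6,0,0,0],
    [0,-8,0,0,0],
    [0,-9,0,0,0],
    [0,-9,0,0,0],
    [0,-9,0,0,0]
  ]
}}

```text
clock: 19.23
eef_pos: [499.5, 253.9, 141.2]
tool_rot: [-1.57, 0.001, 0.87]
force: [-0.4, 0.1, -0.9]
width: -0.1
```

```bash
python3 - <<'E'
from w import *
for i in range(3):
    s=ctrl.read_state(); p=shot('wrist',f'w_l{i}.png'); print(s['clock'],s['eef_pos'],s['force'].round(1),line(p,s,[477.7,268.9]))
E
```

```text
19.225 [499.45741847 253.85662219 141.23201687] [-0.4  0.1 -0.9] [(53.82, 220), (58.27, 72)]
19.275 [499.35268154 253.8186487  141.0458282 ] [ 1.  -0.5  0.4] [(53.83, 220), (58.91, 67)]
19.325 [499.34832685 253.8758774  141.00102998] [-0.6  0.2 -0.5] [(53.92, 220), (59.11, 66)]
```

View pics/w_l2.png

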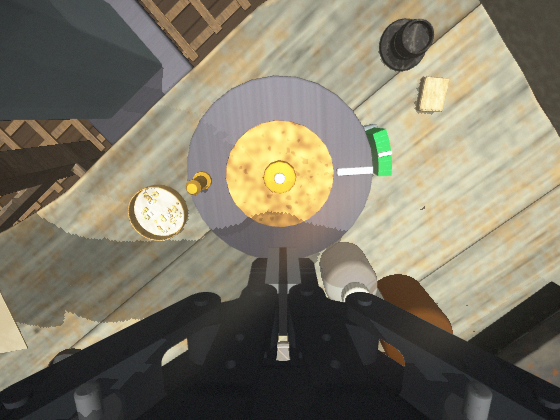

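The view from above shows the disc at rest. The line is at about (355,171), next to the lower part of the green arc (rows 127–177), and the arm is clear.

```bash
python3 -c "
from cell import ctrl
print(ctrl.finish_job())"
```

```text
the job is handed in; nothing more can be done
None
```

The turntable runs freely and is parked with the white line inside the green arc. The job was handed in at about 19.4 s; `finish_job` gives no verdict.

- **Flick:** I pushed the peg gently with the closed fingertips. The disc then ran counter-clockwise on its own at about 2.3 rad/s. The line passed the pointer twice with nothing touching the disc.
- **Brake:** On the third approach, at about 0.95 rad/s, I pressed the cork with about 25 N. The disc stopped about 3.5° short of the pointer.
- **Release:** My lift-off was not perfectly clean. The disc crept back at about 4°/s and came to rest by itself about 5° further back.
- **Last checks:** The line stands about 8° before the pointer, and the arc reaches 12°. In the close-up the full width of the line is inside the arc, with about 2° to spare. It stayed still over the last second, with the fingertips about 95 mm above the cork. The loupe, dish and tan block look undisturbed.
- **Disagreement:** My estimates of the pointer direction varied between about 61° and 62.6°. Even the worst of these leaves the centre of the line inside the arc, though it would put the line's edge within about 1° of the end.

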